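Hang the order carrier on the gravity rail

ROBOT

A 7-joint arm with a two-finger parallel gripper is mounted at the origin on a cart in front of the work surface, level with it; the furniture and walls round the work are solid. World frame = base frame: x ahead of the robot, y to its left, z up, the work surface at z = 0. Lengths are in m, angles in rad, forces in N, time in s.
With the tool pointing down it reaches from about 0.35 to 0.9 m from the base axis. Payload 8.1 kg.
Tool frame: the origin (TCP) lies midway between the tips of the shut fingers; the grasp point (between the pads) lies 19 mm behind it; z points along the fingers, y is the line along which they close (so a half turn about z gives the same grasp; the last joint's range is limited). The gripper opens to 92 mm and grips with 3 to 60 N. Pads are 19 mm wide; open, the fingers measure 130 mm over their backs; the gripper's body (75 mm by 190 mm) begins 47 mm behind the grasp point.
Start: joints at [-1.373, 0.434, 0.025, 1.573, -0.012, 1.134, -0.075], TCP at [0.185, 0.597, 0.227] pointing down, gripper open.
Joint ranges: [-2.62, 2.62], [-0.44, 2.09], [-1.27, 1.32], [0.08, 2.57], [-1.32, 4.46], [0.12, 2], [-2.74, 2.74]. Speed limits (rad/s): [2.22, 2.22, 3.01, 3.01, 3.14, 3.14, 3.14].

INTERFACE

Orientations are given as a rotation vector (axis times angle).
In Python, from cell import arm gives the robot as it stands.
- The arm moves only by the tool carry_out, never from a script. Its arguments are lists of equal length, an entry for each row: "claw": the finger opening in cm, from 0 to 9.18; "delta_pos": the shift along the tool's x, y, z in cm, a list of three; "angular": the turn, a rotation vector about the tool's x, y, z in rad, a list of three. In form: {"claw": [claw, ...], "delta_pos": [[dx, dy, dz], ...], "angular": [[ax, ay, az], ...]}. A call has 1 to 20 rows; each row shifts and turns the commanded pose from where the row before left it, along the tool's axes as they then stand; what a row does not reach is not made up. A row lasts 1/10 s, in which the tool goes at most 50 mm and 8.59 degrees, less where a joint would pass 70% of its speed; a pose out of reach is approached as far as the arm can. A call with a gripper value outside its range is refused whole. The fingers move at their own pace and stop on an object; "force" is the grip in N (left out, the last holds). Time passes only in rows, so rows that do not move let the fingers close. It gives the time, the measured TCP pose, the force, the opening and the grip force at its end, in the units of the state.
- arm.observe(): the state, without advancing time (a new reading comes with each control period).
- arm.get_image(name): name is "scene" or "top" or "wrist"; returns a dict with "frame" (480x640x3 uint8, red, green, blue), "mtx" (3x3 intrinsics, pixels), "T" (4x4, takes a point from camera to world coordinates). Camera axes: x right, y down, z forward; pixel columns grow to the right and rows downward; lengths in m; the calibration is good to about 2 mm. The wrist camera is an equidistant fisheye: a pixel r from the principal point sees the ray r / f radians off the axis. A picture is of the moment at which its call begins. There is no depth.
- arm.sign_off(): hands the job in; it is judged then, once.
Trained networks look in a picture, given as the dict that the camera call returned (one of the last four; its "shot" number tells which), for a name from the list of things; names that differ only in an ending like _2 or _b are one class to them, and where a whole thing is asked for, a point or a joint stands for the part that bears it (a point fixed in the world has none). Each returns a list of dicts, best first, with "conf" (0 to 1); they miss things now and then, are a little off and sometimes report something else, mostly with a low value. They report only what shows in the picture. A call takes as long as a camera call.
- arm.look_for(label, picture): "centre" ([column, row] as shares, 0 to 1, of the picture: columns of its width, rows of its height, amid what is visible of it).
- arm.trace(label, picture): "region" (480x640 bool, what is visible of it) and "centre" ([column, row] as shares, 0 to 1, of the picture: columns of its width, rows of its height, amid what is visible of it).
- arm.place_of(label, picture): "centre" ([column, row] as shares, 0 to 1, of the picture: columns of its width, rows of its height: a listed point, or the origin of a listed thing).
The state is a dict: "clock": time; "joints": joint angles; "dq": joint speeds; "joint_efforts": joint torques, N m; "position": TCP position; "ee_rot": TCP orientation; "force": force on the tool from outside, world axes, zero at the start; "ft_torque": the same for the moment, N m; "width": opening from 0.0 (shut) to 1.0 (fully open); "gripper_force": force on a finger pad.
Only numpy, scipy, OpenCV 4.12 (cv2) and the standard library are available. Lean on these libraries where they do the work, as an engineer would, in place of code of your own. Each camera call takes 0.05 s, during which the arm holds its last target. There are 200 camera calls.

TASK

Pick up the order carrier by its orange tab, keep it upright, and hook it gently onto the high end of the sloped rail so that both rollers sit on the rail above the little orange gate. Still holding it, and keeping it down on the rail, push it lightly along until it is right past the sprung gate, then let go well short of the buffer so that it rolls by itself to the buffer and comes to rest there, with the gate up again behind it. Do not drop it or press hard on the rail, and leave the bottle, the red pot and the weight standing nearby alone.

Things in the scene. Friction and masses are not known exactly. Their poses are not given: they have to be found in the camera images.
- carrier: Order carrier, 0.3 kg, 176 mm tall, upright. Origin: centre of underside, z up; y must point down the slope when hung. Blue basket 56 (x) x 60 (y) x 14 mm with a fixed green-lidded pot (top at 43 mm). A hook plate at x = -18 to -14, 52 mm wide, rises to a bridge with the orange tab. The hook is open to +x: the rail enters there, under the rollers, over the pot.
- carrier_rollers (a point): Midway between the two white rollers (y = -18, +18 mm) on their running line, which sits on the rail's top edge: 104 mm above the carrier's underside, x = y = 0. Grooves x = -6 to +6 mm, tread radius 9 mm; flanges reach 5 mm below the running line.
- carrier_tab (a point): Grip point in the carrier's orange tab, 158 mm above its underside. Tab 10 mm thick (x), 40 mm long (y), 132 to 176 mm above the underside; the bridge under it tops out at 134 mm. Grip it across its thickness.
- stand: Fixed rail stand, base 90 x 370 x 8 mm. Origin: centre of its underside; y horizontal, down the slope; x across the rail. Steel rail on x = 0, 8 mm thick, 14 mm deep, y = -150 to 150; its flat top falls 0.14 rad towards +y (hung carrier: -0.14 rad about x). Rail top at y = 0 is clamped anywhere from 183 to 207 mm up, not measured: feel for it. At most 20 N between carrier and stand.
- loading_point (a point): Fixed on the stand, at x = 0, y = -90, z = 208 mm of its frame: the spot for the roller point on the rail's high end if the rail were clamped at mid height (the real rail is up to 12 mm higher or lower there). The basket is then about 16 mm clear of the upper end plate and of the gate. End plates and uprights do not rise above the rail's top.
- gate (a joint): Orange sprung pawl under the basket, pivot at about y = -58 mm of the stand, reaching 8 mm above the hung basket's underside. 0 = upright (shut), grows to 1.3 rad as the carrier pushes it down the slope; cannot swing up the slope. Starts at 2 N, lies at 0.7 rad under the basket lifting it with 4 N, springs up behind it once the roller point is past about y = +15 mm.
- amber_bottle: Bystander: amber glass bottle, 48 mm wide, 129 mm tall, standing; origin centre of its underside.
- red_pot: Bystander: white ointment pot with red lid, 44 mm wide, 40 mm tall; origin centre of its underside.
- weight: Bystander: beige knobbed weight, 28 mm wide, 40 mm tall; origin centre of its underside.
- buffer_point (a point): Fixed on the stand, at x = 0, y = 91, z = 182 mm of its frame: about where the roller point comes to rest (y = 88 to 95 mm) when the basket's front meets the soft sprung rubber buffer at the rail's low end; height as the rail is clamped. Rail, gate, buffer and the beam below shift up and down together.
- roller0: The carrier's upper (rear) roller, at y = -18 mm of the carrier; origin on its axle, 9 mm above the running line; turns freely.
- roller1: The carrier's lower (front) roller, at y = +18 mm of the carrier; origin on its axle, 9 mm above the running line; turns freely.

How it is judged:
On the way, in this order (a step that is already met when the one before it is completed fails the run):
1. the held carrier sits with both rollers on the rail above the gate (contact force between each of roller0, roller1 and stand above 0.3 N and contact force between the fingers and carrier above 1 N and x of carrier_rollers in the frame of stand between -0.006 and 0.006 m and y of carrier_rollers in the frame of stand between -0.122 and -0.06 m and z of carrier_rollers in the frame of stand between 0.186 and 0.229 m and value of joint gate below 0.15 rad and angle between carrier's own y axis and vertical between 1.64 and 1.78 rad), for 0.2 s.
2. the held carrier, kept down on the rail, presses the gate down as it is pushed along (value of joint gate above 0.4 rad and contact force between the fingers and carrier above 1 N and x of carrier_rollers in the frame of stand between -0.008 and 0.008 m and contact force between any of roller0, roller1 and stand above 0.3 N), for 0.2 s.
3. the carrier is past the gate and let go on the rail at least 25 mm short of the buffer (contact force between the fingers and carrier below 0.1 N and value of joint gate below 0.25 rad and y of carrier_rollers in the frame of stand between 0.005 and 0.065 m), for 0.02 s.
At the end, for the whole second after the job is handed in: The carrier hangs by its rollers on the rail (roller point within 8 mm of the rail's middle plane, tilted less than 0.3 rad), at rest against the buffer (roller point 84 to 100 mm down the slope from the stand's middle), the gate is upright behind it (below 0.1 rad), and nothing holds it (y of carrier_rollers in the frame of stand between 0.084 and 0.1 m and x of carrier_rollers in the frame of stand between -0.008 and 0.008 m and z of carrier_rollers in the frame of stand above 0.166 m and angle between carrier's own z axis and vertical below 0.3 rad and value of joint gate below 0.1 rad and linear speed of carrier below 0.02 m/s and contact force between the fingers and carrier below 0.1 N); the robot touches nothing.
It fails at once if carrier and stand press or knock on each other with more than 20 N (contact force between carrier and stand above 20 N).
It fails at once if the carrier is tipped over (angle between carrier's own z axis and vertical above 0.6 rad).
It fails at once if the amber bottle is moved more than 20 mm (distance of amber_bottle from where it was at the start of the episode above 0.02 m).
It fails at once if the red pot is moved more than 20 mm (distance of red_pot from where it was at the start of the episode above 0.02 m).
It fails at once if the weight is moved more than 20 mm (distance of weight from where it was at the start of the episode above 0.02 m).
It also fails if it takes over 64 s, if anything falls off the work surface, if the arm or the gripper's body presses on something with over 40 N, if the wrist force passes 120 N, or if a joint passes its speed limit or range.

## Working session

There is one attempt and no reset: what is moved stays moved. The work goes in short steps, Python scripts to look and compute and a tool call to move; the robot and the scene stay as the last step left them, time stands still between calls to the robot, and variables do not carry over. Pictures are saved under pics/ and viewed, at most 10 in all, crops included, and the job is handed in when it is done.

Besides the shell and the picture viewer there is one more tool, called after "Request:" as name(argument=value, ...) on one line, values as JSON. carry_out: Moves the arm, as the interface text tells. Its arguments: {"type":"object","properties":{"claw":{"type":"array","items":{"type":"number"}},"delta_pos":{"type":"array","items":{"type":"array","items":{"type":"number"}}},"angular":{"type":"array","items":{"type":"array","items":{"type":"number"}}},"force":{"type":"number"}},"required":["claw","delta_pos","angular"]}

```bash
mkdir -p pics; cat > h.py <<'E'
import numpy as np, cv2
from scipy.spatial.transform import Rotation as R
from cell import arm
def ray(p,c):
    u,v=c[0]*640,c[1]*480
    K=p["mtx"];x=(u-K[0,2])/K[0,0];y=(v-K[1,2])/K[1,1]
    T=p["T"];d=T[:3,:3]@np.array([x,y,1.]);return T[:3,3],d/np.linalg.norm(d)
def proj(p,X):
    T=p["T"];c=T[:3,:3].T@(np.asarray(X)-T[:3,3]);q=p["mtx"]@c;return q[:2]/q[2]
def tri(rs):
    A=np.zeros((3,3));b=np.zeros(3)
    for o,d in rs:
        M=np.eye(3)-np.outer(d,d);A+=M;b+=M@o
    X=np.linalg.solve(A,b)
    return X,max(np.linalg.norm((np.eye(3)-np.outer(d,d))@(X-o)) for o,d in rs)
def save(p,n): cv2.imwrite("pics/"+n,cv2.cvtColor(p["frame"],cv2.COLOR_RGB2BGR))
E
python3 - <<'E'
from h import *
np.set_printoptions(precision=4,suppress=True)
s=arm.get_image("scene");t=arm.get_image("top")
save(s,"s0.png");save(t,"t0.png")
print(arm.observe())
for n in ["carrier","carrier_rollers","carrier_tab","stand","loading_point","buffer_point","gate","amber_bottle","red_pot","weight","roller0","roller1"]:
    a=arm.place_of(n,s);b=arm.place_of(n,t)
    f=lambda l:[(round(float(x["conf"]),2),np.round(np.array(x["centre"])*[640,480],1)) for x in l[:2]]
    print(n,f(a),f(b), tri([ray(s,a[0]["centre"]),ray(t,b[0]["centre"])]) if a and b else "")
E
```

```text
{'clock': 0.1, 'joints': array([-1.3726,  0.4352,  0.025 ,  1.574 , -0.0116,  1.134 , -0.0751]), 'dq': array([ 0.0005, -0.0008,  0.0005, -0.0021, -0.0009, -0.0017, -0.0005]), 'joint_efforts': array([  0.0044, -66.9116,   0.989 , -31.5141,  -0.0604,   0.0374,
         0.    ]), 'position': array([0.1851, 0.5965, 0.226 ]), 'ee_rot': array([-0.4708, -3.106 ,  0.0022]), 'force': array([ 0.3887,  0.4817, -0.2256]), 'ft_torque': array([0.0169, 0.0673, 0.0329]), 'gripper_force': 0.0, 'width': 1.0008292401113865}
carrier [(0.86, array([378.4, 371.2]))] [(0.95, array([395.7, 254.4]))] (array([0.4683, 0.1053, 0.0119]), np.float64(0.0011529735774622816))
carrier_rollers [(0.56, array([385.9, 331.5]))] [(0.85, array([402.4, 255. ]))] (array([0.4701, 0.1049, 0.112 ]), np.float64(0.004440848741743531))
carrier_tab [(0.82, array([382.1, 309.2]))] [(0.74, array([404.5, 252.3])), (0.69, array([262.9, 179.3]))] (array([0.4717, 0.111 , 0.1547]), np.float64(0.0004044815031301899))
stand [(0.72, array([355.5, 269.5]))] [(0.62, array([313.8, 205.6]))] (array([0.5748, 0.2843, 0.0095]), np.float64(0.0001609915129114028))
loading_point [(0.76, array([420.3, 169.4]))] [(0.67, array([408.8, 248.9]))] (array([0.4923, 0.1249, 0.3683]), np.float64(0.021775861788104152))
buffer_point [(0.82, array([300.2, 198. ])), (0.32, array([370.2, 328.6]))] [(0.62, array([280.8, 233.5]))] (array([0.5054, 0.3402, 0.1766]), np.float64(0.0013056356555613306))Traceback (most recent call last):
  File "<stdin>", line 7, in <module>
ValueError: it knows: amber_bottle, buffer_point, carrier, carrier_rollers, carrier_tab, loading_point, red_pot, roller, stand, weight
```

```bash
python3 - <<'E'
from h import *
np.set_printoptions(precision=4,suppress=True)
s=arm.get_image("scene");t=arm.get_image("top")
for n in ["loading_point","roller","amber_bottle","red_pot","weight"]:
    a=arm.place_of(n,s);b=arm.place_of(n,t)
    f=lambda l:[(round(float(x["conf"]),2),np.round(np.array(x["centre"])*[640,480],1)) for x in l[:4]]
    print(n,f(a),f(b), tri([ray(s,a[0]["centre"]),ray(t,b[0]["centre"])]) if a and b else "")
    for x in b[:3]: print("  z0",[(o+d*(-o[2]/d[2])) for o,d in [ray(t,x["centre"])]])
E
```

```text
loading_point [(0.82, array([415.8, 169.5]))] [(0.76, array([330.1, 143.1]))] (array([0.663 , 0.2501, 0.2107]), np.float64(0.0013557991158674927))
  z0 [array([0.715 , 0.2483, 0.    ])]
roller [(0.56, array([396.6, 326.6])), (0.45, array([369.3, 329.8]))] [(0.5, array([396. , 263.8])), (0.43, array([408.1, 243.8]))] (array([0.4661, 0.1069, 0.1255]), np.float64(0.0222687464817172))
  z0 [array([0.4467, 0.1037, 0.    ])]
  z0 [array([0.4907, 0.0769, 0.    ])]
amber_bottle [(0.92, array([343.4, 228.2])), (0.17, array([383.5, 334.7]))] [(0.68, array([395. , 261.2])), (0.62, array([265. , 178.9]))] (array([0.4501, 0.1533, 0.2862]), np.float64(0.00963276951324114))
  z0 [array([0.4524, 0.1059, 0.    ])]
  z0 [array([0.6356, 0.3934, 0.    ])]
red_pot [(0.61, array([311.1, 322.4])), (0.46, array([393.1, 328.5]))] [(0.91, array([328. , 263.9]))] (array([ 0.4485,  0.2518, -0.006 ]), np.float64(0.0027541280210809913))
  z0 [array([0.4465, 0.2534, 0.    ])]
weight [(0.89, array([290.5, 374. ]))] [(0.45, array([352.9, 302.6]))] (array([ 0.3645,  0.1955, -0.008 ]), np.float64(0.0047836663428978896))
  z0 [array([0.3614, 0.1987, 0.    ])]
```

View pics/s0.png

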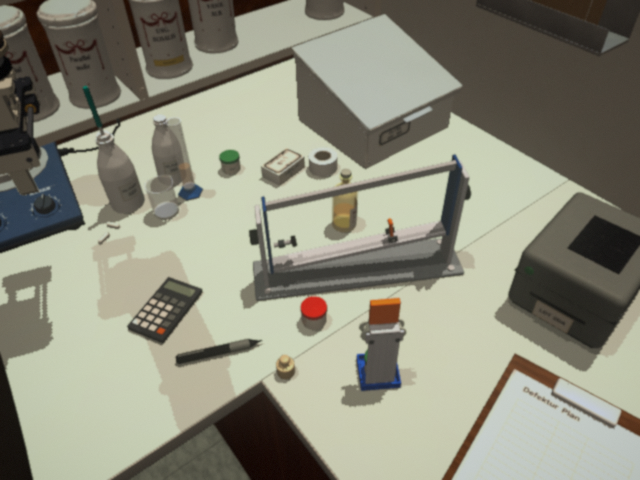

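View pics/t0.png

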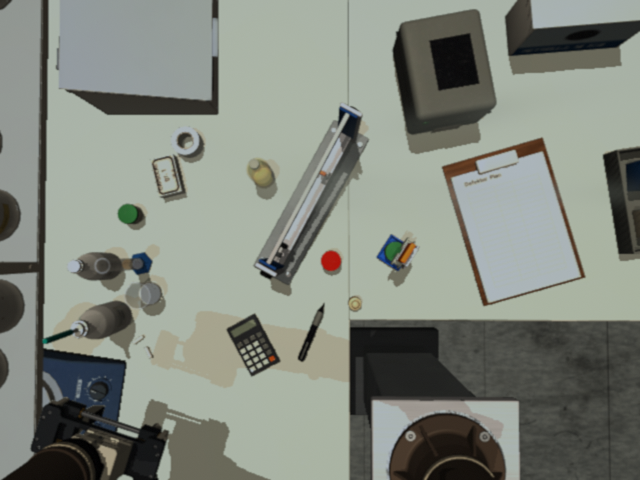

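```bash
python3 - <<'E'
from h import *
np.set_printoptions(precision=4,suppress=True)
s=arm.get_image("scene");t=arm.get_image("top")
C=np.zeros((600,800,3),np.uint8)
def put(im,x0,x1,y0,y1,k,X,Y):
    c=cv2.resize(im[y0:y1,x0:x1],None,fx=k,fy=k,interpolation=cv2.INTER_CUBIC);C[Y:Y+c.shape[0],X:X+c.shape[1]]=c
put(t["frame"],250,375,95,285,3,0,0)
put(s["frame"],248,474,150,304,1.85,380,0)
put(t["frame"],370,425,225,275,6,380,295)
cv2.imwrite("pics/c1.png",cv2.cvtColor(C,cv2.COLOR_RGB2BGR))
for n,p in (("s",s),("t",t)):
    hsv=cv2.cvtColor(p["frame"],cv2.COLOR_RGB2HSV)
    m=cv2.inRange(hsv,(3,150,90),(20,255,255))
    k,l,st,ce=cv2.connectedComponentsWithStats(m)
    for i in range(1,k):
        if st[i,4]>15:
            ys,xs=np.where(l==i);print(n,st[i],ce[i],cv2.minAreaRect(np.c_[xs,ys].astype(np.float32)))
print(t["mtx"],t["T"]);print(s["mtx"],s["T"])
# model overlay from loading/buffer
for p in (s,t):
    print(arm.place_of("loading_point",p)[0],arm.place_of("buffer_point",p)[0],arm.place_of("stand",p)[0], [x for x in arm.place_of("roller",p)])
print([ (x['conf'],x['centre']) for x in arm.place_of("amber_bottle",s)])
E
```

```text
s [388 219   5  17  36] [390.3333 225.5556] ((390.7511901855469, 226.83905029296875), (16.06389808654785, 2.9334073066711426), 77.90524291992188)
s [313 297  13   8  16] [319.625 299.   ] ((319.7072448730469, 299.28753662109375), (13.892441749572754, 2.807281255722046), 30.256441116333008)
s [370 298  30  26 668] [384.0778 310.6153] ((384.4734802246094, 310.6559143066406), (23.46912956237793, 30.75529670715332), 85.60128784179688)
s [302 311  24   8  43] [313.7907 315.814 ] ((313.6226501464844, 314.82073974609375), (6.645895004272461, 23.065166473388672), 87.51044464111328)
s [157 328   8   6  41] [160.561 330.561] ((160.5, 330.5), (5.0, 7.0), 90.0)
s [520 360  37  27 319] [540.3229 374.4545] ((536.6000366210938, 372.8000183105469), (39.35479736328125, 10.733125686645508), 26.56505012512207)
s [511 364  11   6  19] [516.5263 366.7368] ((516.1846923828125, 366.5231018066406), (9.922779083251953, 4.2171807289123535), 7.125016689300537)
s [495 379  11  14  38] [499.3421 386.1053] ((499.8153991699219, 384.8230895996094), (3.721041679382324, 15.256270408630371), 29.744882583618164)
s [490
[... 1817 characters left out ...]
  321.1497]
 [  0.     548.5436 236.9976]
 [  0.       0.       1.    ]] [[ 0.7945 -0.439   0.4197  0.1434]
 [-0.607  -0.5524  0.5713 -0.2028]
 [-0.0189 -0.7086 -0.7053  0.7379]
 [ 0.      0.      0.      1.    ]]
{'centre': [0.6517, 0.3519], 'conf': 0.93} {'centre': [0.4745, 0.4129], 'conf': 0.92} {'centre': [0.5567, 0.5585], 'conf': 0.78} [{'centre': [0.6138, 0.6833], 'conf': 0.51}, {'centre': [0.5763, 0.6952], 'conf': 0.48}]
{'centre': [0.5139, 0.2965], 'conf': 0.68} {'centre': [0.4408, 0.4821], 'conf': 0.78} {'centre': [0.4894, 0.4248], 'conf': 0.94} [{'centre': [0.637, 0.5115], 'conf': 0.47}, {'centre': [0.6195, 0.5463], 'conf': 0.45}]
[(0.95, [0.5378, 0.4742]), (0.18, [0.5928, 0.775])]
```

View pics/c1.png

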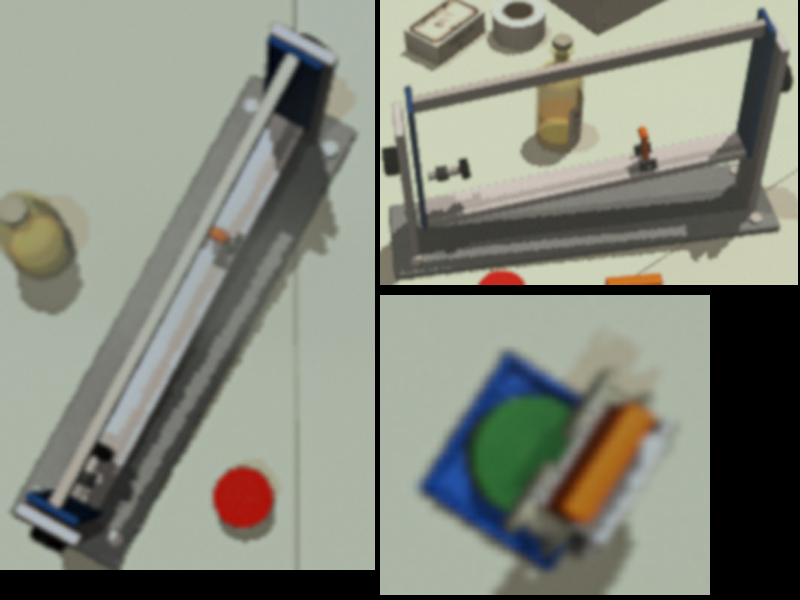

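```bash
cat > fit.py <<'E'
from h import *
from scipy.optimize import least_squares
np.set_printoptions(precision=4,suppress=True)
s=arm.get_image("scene");t=arm.get_image("top")
T=.141
def W(q,P):
    x,y,a,h=q;ya=np.array([np.cos(a),np.sin(a),0]);xa=np.array([ya[1],-ya[0],0])
    return np.array([x,y,0])+P[0]*xa+P[1]*ya+np.array([0,0,P[2]+(h if P[3] else 0)])
obs=[(t,(0,-.15,.15*T,1),(348,113.3)),(t,(0,.15,-.15*T,1),(270,262.7)),
(s,(0,-.15,.15*T,1),(456.1,164.6)),(s,(0,.15,-.15*T,1),(265.3,206.8)),
(t,(.045,-.185,.008,0),(334,120.7)),(t,(-.045,-.185,.008,0),(368.3,139)),(t,(.045,.185,.008,0),(254,265.7)),(t,(-.045,.185,.008,0),(289.3,284.3)),
(s,(-.045,.185,.008,0),(257.7,296.5)),(s,(-.045,-.185,.008,0),(463.1,271)),(s,(.045,.185,.008,0),(253.4,261.9))]
f=lambda q:np.concatenate([proj(p,W(q,P))-o for p,P,o in obs])
r=least_squares(f,[.58,.29,2.65,.195],loss="soft_l1");print(r.x);print(f(r.x).reshape(-1,2))
# carrier: x,y,yaw from tab top rectangle
def V(q,P):return W(list(q)+[0],(*P,0))
hsv=cv2.cvtColor(t["frame"],cv2.COLOR_RGB2HSV);m=cv2.inRange(hsv,(3,150,90),(20,255,255));m[:225]=0;m[280:]=0;m[:,:380]=0;m[:,430:]=0
ys,xs=np.where(m>0)
print("tab rect",np.polyfit(ys,xs,1))
co=[(t,(.028,-.03,.014),(370+(508-380)/6,225+(352-295)/6)),(t,(.028,.03,.014),(370+(424-380)/6,225+(488-295)/6)),(t,(-.028,.03,.014),(370+(548-380)/6,225+(570-295)/6)),
(t,(0,-.02,.176),(370+(641-380)/6,225+(410-295)/6)),(t,(0,.02,.176),(370+(572-380)/6,225+(512-295)/6))]
for n in ("carrier_tab","carrier"):
  for p in (s,t):
    a=arm.place_of(n,p)
    if a: co.append((p,(0,0,.158 if n!="carrier" else 0),np.array(a[0]["centre"])*[640,480]))
g=lambda q:np.concatenate([proj(p,V(q,P))-o for p,P,o in co])
c=least_squares(g,[.47,.107,2.6],loss="soft_l1");print(c.x);print(g(c.x).reshape(-1,2))
print("load",W(r.x,(0,-.09,.09*T,1)),"buffer",W(r.x,(0,.091,-.091*T,1)))
E
python3 fit.py
```

```text
[0.5841 0.2895 2.6435 0.1932]
[[ 0.0215 -0.1665]
 [-0.7615  0.4153]
 [ 0.1663 -0.267 ]
 [ 0.2494  0.4928]
 [-0.4142 -2.3729]
 [ 1.2124 -1.5752]
 [-0.6022 -0.1341]
 [-0.0272  0.9003]
 [-1.7903  2.7297]
 [ 2.5319  0.4003]
 [-0.9751 -1.1126]]
tab rect [ -0.5713 551.515 ]
[0.4706 0.1087 2.561 ]
[[-0.0234 -0.1512]
 [-1.0954  0.2686]
 [-0.0636  0.7618]
 [ 0.1215 -0.315 ]
 [-0.3946  1.1142]
 [ 1.2279  0.3927]
 [-1.3712 -1.9273]
 [ 1.5184  2.5313]
 [-1.8911  0.8434]]
load [0.6631 0.2465 0.2059] buffer [0.5041 0.3329 0.1804]
```

Request:
carry_out(claw=[9,9,9,9,9,9,9,9,9,9,9,9,9,9,9,9,9,9,9,9], delta_pos=[[-1.3,-1.2,-1.2],[-2.6,-2.4,-1.2],[-2.6,-2.4,0],[-2.6,-2.4,0],[-2.6,-2.4,0],[-2.6,-2.4,0],[-2.6,-2.4,0],[-2.6,-2.4,0],[-2.6,-2.4,0],[-2.6,-2.4,0],[-2.6,-2.4,0],[-2.6,-2.4,0],[-2.6,-2.4,0],[-2.6,-2.4,0],[-2.6,-2.4,0],[-2.6,-2.4,0],[-1.3,-1.2,0],[0,0,0],[0,0,0],[0,0,0]], angular=[[0,0,0],[0,0,0],[0,0,0],[0,0,0],[0,0,0],[0,0,0],[0,0,0],[0,0,0],[0,0,0],[0,0,0],[0,0,0],[0,0,0],[0,0,0],[0,0,0],[0,0,0],[0,0,0],[0,0,0.12],[0,0,0.13],[0,0,0],[0,0,0]], force=20)

```text
clock: 4.15
position: [0.4684, 0.1067, 0.2512]
ee_rot: [0.849, 3.025, 0.001]
force: [0.7, 0.4, 0.1]
width: 0.98
gripper_force: 0.0
```

```bash
cat >> h.py <<'E'
def fray(p,uv):
    K=p["mtx"];d=np.array([(uv[0]-K[0,2])/K[0,0],(uv[1]-K[1,2])/K[1,1]]);r=np.linalg.norm(d)
    v=np.array([*(d/r*np.sin(r)),np.cos(r)]) if r>0 else np.array([0,0,1.])
    return p["T"][:3,3],p["T"][:3,:3]@v
def atz(od,z): o,d=od;return o+d*(z-o[2])/d[2]
def togo(P,yaw,tilt=0.):
    "tool-frame delta (cm) and rotvec to a TCP pose with tool x at yaw, tilted down-slope"
    o=arm.observe();Rc=R.from_rotvec(o["ee_rot"])
    x=np.array([np.cos(yaw),np.sin(yaw),0]);z=np.array([0,0,-1.])
    Rt=R.from_matrix(np.c_[x,np.cross(z,x),z])*R.from_rotvec([0,-tilt,0])
    return Rc.inv().apply(np.array(P)-o["position"])*100,(Rc.inv()*Rt).as_rotvec()
E
python3 - <<'E'
from h import *
np.set_printoptions(precision=4,suppress=True)
w=arm.get_image("wrist");save(w,"w1.png")
hsv=cv2.cvtColor(w["frame"],cv2.COLOR_RGB2HSV);m=cv2.inRange(hsv,(3,150,90),(20,255,255))
k,l,st,ce=cv2.connectedComponentsWithStats(m)
for i in range(1,k):
    if st[i,4]>100:
        ys,xs=np.where(l==i);b=cv2.minAreaRect(np.c_[xs,ys].astype(np.float32));print(st[i],b)
        c=[atz(fray(w,q),.176) for q in cv2.boxPoints(b)];print(np.array(c),np.mean(c,0))
print([(x['conf'],x['centre'],atz(fray(w,np.array(x['centre'])*[640,480]),.158)) for x in arm.place_of("carrier_tab",w)])
print(arm.observe()["position"],togo([.4706,.1087,.139],2.585))
E
```

```text
[407 105  39  39 850] ((426.0, 124.0), (38.0, 38.0), 90.0)
[[0.4185 0.2061 0.176 ]
 [0.4302 0.2288 0.176 ]
 [0.4518 0.2165 0.176 ]
 [0.4395 0.1939 0.176 ]] [0.435  0.2113 0.176 ]
[314 216  14  59 697] ((320.04730224609375, 245.03379821777344), (12.67082691192627, 58.22777557373047), 1.8476102352142334)
[[0.4838 0.0972 0.176 ]
 [0.45   0.1191 0.176 ]
 [0.4545 0.126  0.176 ]
 [0.4885 0.1043 0.176 ]] [0.4692 0.1116 0.176 ]
[(0.95, [0.4995, 0.5056], array([0.4721, 0.1098, 0.158 ]))]
[0.4684 0.1072 0.251 ] (array([-0.1092,  0.2386, 11.2002]), array([ 0.0005, -0.0001,  0.0096]))
```

View pics/w1.png

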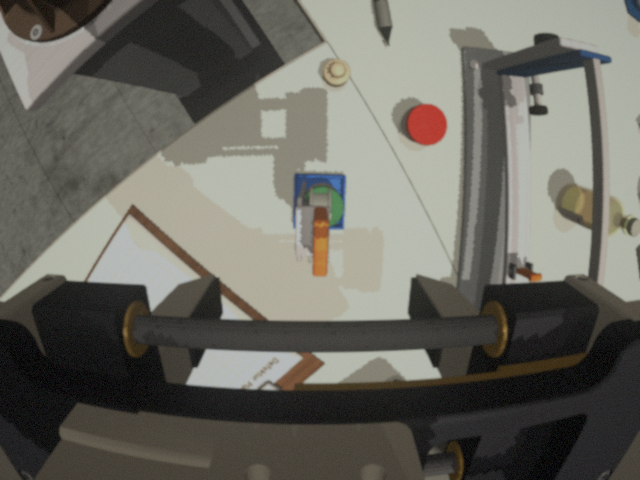

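Request:
carry_out(claw=[9,9,9,9,9,9,9,3,1,0.5,0.5,0.5,0.5], delta_pos=[[0,0.3,1.5],[0,0,2.5],[0,0,2.5],[0,0,2.5],[0,0,1.7],[0,0,0.5],[0,0,0],[0,0,0],[0,0,0],[0,0,0],[0,0,0],[0,0,0],[0,0,0]], angular=[[0,0,0.017],[0,0,0],[0,0,0],[0,0,0],[0,0,0],[0,0,0],[0,0,0],[0,0,0],[0,0,0],[0,0,0],[0,0,0],[0,0,0],[0,0,0]], force=25)

```text
clock: 5.55
position: [0.4703, 0.1095, 0.1389]
ee_rot: [0.88, 3.016, 0.0]
force: [-0.3, -0.4, -1.1]
width: 0.511
gripper_force: 0.0
```

Request:
carry_out(claw=[0.5,0.5,0.5,0.5,0.5,0.5,0.5,0.5,0.5,0.5,0.5,0.5,0.5,0.5], delta_pos=[[0,0,0],[0,0,0],[0,0,0],[0,0,0],[0,0,0],[0,0,0],[0,0,0],[0,0,0],[0,0,-0.3],[0,0,-0.7],[0,0,-1.5],[0,0,-1.5],[0,0,0],[0,0,0]], angular=[[0,0,0],[0,0,0],[0,0,0],[0,0,0],[0,0,0],[0,0,0],[0,0,0],[0,0,0],[0,0,0],[0,0,0],[0,0,0],[0,0,0],[0,0,0],[0,0,0]], force=25)

```text
clock: 6.95
position: [0.4703, 0.1096, 0.1788]
ee_rot: [0.88, 3.015, 0.001]
force: [-0.3, 0.4, -4.0]
width: 0.106
gripper_force: 25.0
```

```bash
cat >> h.py <<'E'
S=np.array([.5841,.2895]);A=2.6435
YA=np.array([np.cos(A),np.sin(A)]);XA=np.array([YA[1],-YA[0]])
def tcp(x,y,z,tilt=.14,L=.035):
    "TCP world for roller point at stand x,y and world z"
    return np.array([*(S+x*XA+(y+L*np.sin(tilt))*YA),z+L*np.cos(tilt)])
def where(L=.035,dy=0):
    o=arm.observe();M=R.from_rotvec(o["ee_rot"]).as_matrix();p=o["position"]+L*M[:,2]+dy*M[:,0]
    d=p[:2]-S;return np.array([d@XA,d@YA,p[2]]),M[:,0]
E
python3 - <<'E'
from h import *
np.set_printoptions(precision=4,suppress=True)
print(togo(tcp(-.085,-.09,.235),A,.14),togo(tcp(-.085,-.09,.235),A,0)); print(tcp(-.085,-.09,.235))
E
```

```text
(array([-9.002, 13.405, -9.076]), array([-0.0042, -0.1397, -0.0696])) (array([-9.002, 13.405, -9.076]), array([ 0.0007,  0.0003, -0.0697]))
[0.6183 0.1742 0.2697]
```

Request:
carry_out(claw=[0.5,0.5,0.5,0.5,0.5,0.5,0.5,0.5,0.5,0.5,0.5,0.5,0.5,0.5,0.5,0.5,0.5,0.5,0.5,0.5], delta_pos=[[0,0,-1],[0,0,-2],[0,0,-2],[0,0,-2],[-0.5,0.7,-1.5],[-1,1.5,-0.6],[-1.5,2.2,0],[-1.5,2.3,0],[-1.5,2.3,0],[-1.5,2.2,0],[-1,1.5,0],[-0.5,0.7,0],[0,0,0],[0,0,0],[0,0,0],[0,0,0],[0,0,0],[0,0,0],[0,0,0],[0,0,0]], angular=[[0,0,0],[0,0,0],[0,0,0],[0,0,0],[0,0,0],[0,0,0],[0,0,0],[0,0,0],[0,0,0],[0,0,0],[0,0,0],[0,0,0],[0,0,-0.035],[0,0,-0.035],[0,-0.03,0],[0,-0.04,0],[0,-0.04,0],[0,-0.03,0],[0,0,0],[0,0,0]])

```text
clock: 8.95
position: [0.6178, 0.1741, 0.2698]
ee_rot: [0.74, 2.914, -0.052]
force: [0.3, -0.6, -3.9]
width: 0.109
gripper_force: 25.0
```

```bash
python3 - <<'E'
from h import *
np.set_printoptions(precision=4,suppress=True)
print(where(),togo(tcp(-.085,-.09,.235),A,.14))
o=arm.observe();print(o["force"],o["ft_torque"])
M=R.from_rotvec(o["ee_rot"]).as_matrix()
s=arm.get_image("scene");t=arm.get_image("top")
C=np.zeros((600,800,3),np.uint8)
def put(im,x0,x1,y0,y1,k,X,Y):
    c=cv2.resize(im[y0:y1,x0:x1],None,fx=k,fy=k,interpolation=cv2.INTER_CUBIC);C[Y:Y+c.shape[0],X:X+c.shape[1]]=c
put(t["frame"],260,400,70,270,2.8,0,0)
put(s["frame"],250,520,90,310,1.48,398,0)
put(s["frame"],390,500,150,240,2.9,398,335)
cv2.imwrite("pics/c2.png",cv2.cvtColor(C,cv2.COLOR_RGB2BGR))
for n,L in (("carrier_rollers",.035),("carrier_tab",-.019),("carrier",.139)):
    P=o["position"]+L*M[:,2]
    for q in (s,t):
        print(n,proj(q,P),[(x['conf'],np.round(np.array(x['centre'])*[640,480],1)) for x in arm.place_of(n,q)[:2]])
for q in (s,t):print("load",[(x['conf'],np.round(np.array(x['centre'])*[640,480],1)) for x in arm.place_of("loading_point",q)[:2]])
print(proj(s,[.6631,.2465,.2082]),proj(t,[.6631,.2465,.2082]))
E
```

```text
(array([-0.0853, -0.0896,  0.2351]), array([-0.8703,  0.4727, -0.1386])) (array([-0.0338,  0.0316,  0.0175]), array([-0.0001, -0.001 ,  0.0005]))
[ 0.2843 -0.5789 -3.8973] [ 0.1004  0.2451 -0.0122]
carrier_rollers [436.9296 193.7338] [(0.89, array([439.6, 194.1]))]
carrier_rollers [375.8476 163.9327] []
carrier_tab [436.7079 163.7029] [(0.73, array([439.6, 166.6])), (0.27, array([289. , 373.2]))]
carrier_tab [377.1264 161.5066] []
carrier [437.2997 243.861 ] [(0.8, array([439.1, 240.9]))]
carrier [373.8253 167.7692] []
load [(0.62, array([415.7, 172.1]))]
load [(0.74, array([328.7, 141. ]))]
[418.226  171.7421] [331.6673 143.9619]
```

View pics/c2.png

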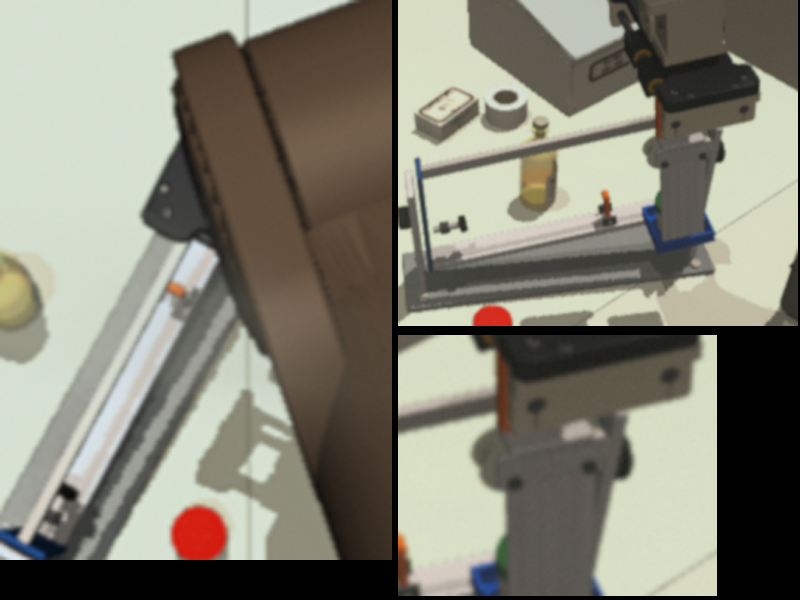

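Request:
carry_out(claw=[0.5,0.5,0.5,0.5,0.5,0.5,0.5,0.5,0.5,0.5,0.5,0.5], delta_pos=[[0,0.5,0],[0,1,0],[0,1.2,0],[0,1.2,0],[0,1.2,0],[0,1.2,0],[0,1,0],[0,0.8,0],[0,0.5,0],[0,0,0],[0,0,0],[0,0,0]], angular=[[0,0,0],[0,0,0],[0,0,0],[0,0,0],[0,0,0],[0,0,0],[0,0,0],[0,0,0],[0,0,0],[0,0,0],[0,0,0],[0,0,0]])

```text
clock: 10.65
position: [0.6592, 0.2488, 0.2699]
ee_rot: [0.742, 2.912, -0.052]
force: [-0.5, 0.4, -3.5]
width: 0.107
gripper_force: 25.0
```

```bash
python3 - <<'E'
from h import *
np.set_printoptions(precision=4,suppress=True)
print(where());f=[]
for i in range(4):
    s=arm.get_image("scene");o=arm.observe();f.append(np.r_[o["force"],o["ft_torque"]])
print(np.mean(f,0),np.std(f,0))
C=np.zeros((600,800,3),np.uint8)
c=cv2.resize(s["frame"][110:290,330:500],None,fx=3.3,fy=3.3,interpolation=cv2.INTER_CUBIC);cv2.imwrite("pics/c3.png",cv2.cvtColor(c,cv2.COLOR_RGB2BGR))
E
```

```text
(array([ 0.0002, -0.0903,  0.2352]), array([-0.8696,  0.4735, -0.1397]))
[ 0.3223  0.1551 -3.8341  0.1387  0.3183 -0.0012] [0.6279 0.3204 0.3802 0.0211 0.0171 0.0113]
```

View pics/c3.png

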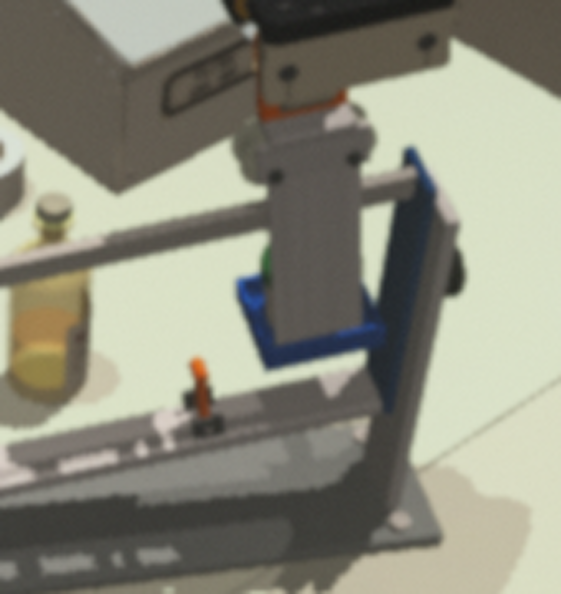

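```bash
python3 - <<'E'
from h import *
np.set_printoptions(precision=4,suppress=True)
s=arm.get_image("scene")
for y in (-.058,-.055,-.065):
    print(y,proj(s,[*(S+y*YA),.1932-y*.141-.096]),proj(s,[*(S+y*YA),.1932-y*.141-.11]))
p,_=where()
o=arm.observe();M=R.from_rotvec(o["ee_rot"]).as_matrix()
for n,v in (("front near bottom",[.03,-.028,.139]),("rear near bottom",[-.03,-.028,.139]),("rear near top of basket",[-.03,-.028,.125])):
    print(n,(proj(s,o["position"]+M@np.array(v))-[330,110])*3.3)
E
```

```text
-0.058 [393.1765 222.5356] [392.5664 228.5552]
-0.055 [391.4092 222.9331] [390.818  228.9484]
-0.065 [397.3002 221.608 ] [396.6463 227.6377]
front near bottom [259.4045 371.299 ]
rear near bottom [379.333  344.3384]
rear near top of basket [379.4515 323.639 ]
```

Request:
carry_out(claw=[0.5,0.5,0.5,0.5,0.5,0.5], delta_pos=[[0,0.2,0],[0,0.2,0],[0,0.1,0],[0,0.1,0],[0,0,0],[0,0,0]], angular=[[0,0,0],[0,0,0],[0,0,0],[0,0,0],[0,0,0],[0,0,0]])

```text
clock: 11.5
position: [0.6622, 0.2549, 0.2697]
ee_rot: [0.74, 2.913, -0.052]
force: [0.4, -0.4, -3.7]
width: 0.104
gripper_force: 25.0
```

Request:
carry_out(claw=[0.5,0.5,0.5,0.5,0.5,0.5,0.5,0.5], delta_pos=[[0.3,0,0],[0.2,0,0],[0,0.1,0],[0,0.1,0],[0,0.1,0],[0,0,0],[0,0,0],[0,0,0]], angular=[[0,0,0],[0,0,0],[0,0,0],[0,0,0],[0,0,0],[0,0,0],[0,0,0],[0,0,0]])

```text
clock: 12.3
position: [0.6593, 0.2597, 0.269]
ee_rot: [0.741, 2.913, -0.052]
force: [0.7, -0.5, -2.9]
width: 0.109
gripper_force: 25.0
```

```bash
cat > ft.py <<'E'
from h import *
np.set_printoptions(precision=4,suppress=True)
f=[]
for i in range(4):
    arm.get_image("scene");o=arm.observe();f.append(np.r_[o["force"],o["ft_torque"]])
f=np.mean(f,0);M=R.from_rotvec(o["ee_rot"]).as_matrix()
print("roller",where()[0],"F stand x,y,z",f[:2]@XA,f[:2]@YA,f[2],"moment tool",M.T@f[3:],"g",o["gripper_force"],o["width"],o["clock"])
E
python3 ft.py
```

```text
roller [ 0.0098 -0.0851  0.2344] F stand x,y,z 0.016114163456939307 0.3991130888671335 -3.853821461833122 moment tool [ 0.0429  0.3344 -0.011 ] g 24.996323883533478 0.10914717035940247 12.5
```

Request:
carry_out(claw=[0.5,0.5,0.5,0.5], delta_pos=[[0,0.1,0],[0,0.1,0],[0,0,0],[0,0,0]], angular=[[0,0,0],[0,0,0],[0,0,0],[0,0,0]])

```text
clock: 12.9
position: [0.6601, 0.2613, 0.269]
ee_rot: [0.741, 2.913, -0.053]
force: [-0.4, -1.5, -2.3]
width: 0.108
gripper_force: 25.0
```

```bash
python3 ft.py
```

```text
roller [ 0.0116 -0.0851  0.2343] F stand x,y,z -1.8297094331127832 -0.14817742729838712 -2.970791877673211 moment tool [0.5623 0.3331 0.0421] g 24.99521791934967 0.10760306516757255 13.1
```

Request:
carry_out(claw=[0.5,0.5,0.5,0.5,0.5,0.5,0.5,0.5,0.5,0.5,0.5,0.5,0.5], delta_pos=[[0,-0.3,0],[0,-0.5,0],[0,-0.28,0],[0,0,0],[0,0,0.3],[0,0,0.4],[0,0,0.3],[0,0,0.2],[0,0,0.1],[0,0,0.1],[0,0,0.1],[0,0,0],[0,0,0]], angular=[[0,0,0],[0,0,0],[0,0,0],[0,0,0],[0,0,0],[0,0,0],[0,0,0],[0,0,0],[0,0,0],[0,0,0],[0,0,0],[0,0,0],[0,0,0]])

```text
clock: 14.4
position: [0.6569, 0.2511, 0.2543]
ee_rot: [0.74, 2.913, -0.052]
force: [0.2, -0.1, -3.7]
width: 0.109
gripper_force: 25.0
```

```bash
python3 ft.py
```

```text
roller [ 0.0011 -0.0872  0.2197] F stand x,y,z -0.47305515821009947 0.2936211472834833 -3.3997595596911228 moment tool [ 0.0174  0.3297 -0.0064] g 24.996282756328583 0.11021301464507109 14.6
```

Request:
carry_out(claw=[0.5,0.5,0.5,0.5,0.5,0.5,0.5,0.5], delta_pos=[[0,0,0.15],[0,0,0.15],[0,0,0.1],[0,0,0.1],[0,0,0.1],[0,0,0.1],[0,0,0],[0,0,0]], angular=[[0,0,0],[0,0,0],[0,0,0],[0,0,0],[0,0,0],[0,0,0],[0,0,0],[0,0,0]])

```text
clock: 15.4
position: [0.6579, 0.2506, 0.2476]
ee_rot: [0.741, 2.912, -0.051]
force: [-1.5, -0.1, -0.9]
width: 0.108
gripper_force: 25.0
```

```bash
python3 ft.py
```

```text
roller [ 0.0011 -0.0883  0.2129] F stand x,y,z -0.6886617265066397 0.7559693390121929 0.3416559577575754 moment tool [0.2514 0.2414 0.0157] g 24.996776282787323 0.10482959167138249 15.6
```

```bash
python3 - <<'E'
from h import *
s=arm.get_image("scene");k=5
x0,y0=350,130
c=cv2.resize(s["frame"][y0:y0+100,x0:x0+120],None,fx=k,fy=k,interpolation=cv2.INTER_CUBIC)
for h,col in ((.1932,(255,0,0)),(.2004,(0,255,0))):
    for x in (-.004,.004):
        a,b=[(proj(s,[*(S+x*XA+y*YA),h-y*.141])-[x0,y0])*k for y in (-.06,.03)]
        cv2.line(c,tuple(map(int,a)),tuple(map(int,b)),col,1)
cv2.imwrite("pics/c4.png",cv2.cvtColor(c,cv2.COLOR_RGB2BGR))
E
```

```text
(no output)
```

View pics/c4.png

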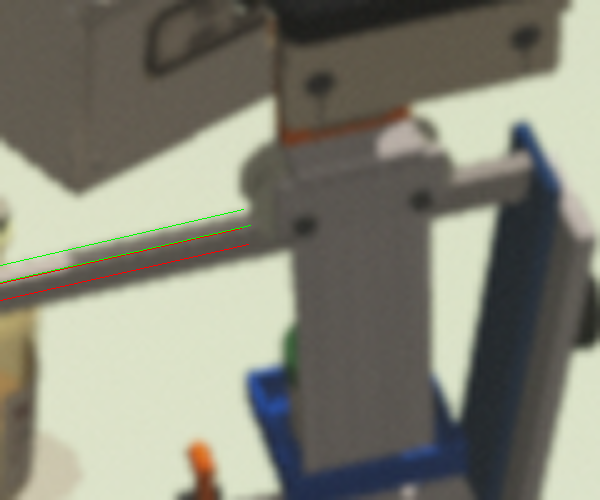

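Request:
carry_out(claw=[0.5,0.5,0.5,0.5,0.5,0.5,0.5,0.5], delta_pos=[[0,-0.05,0],[0,0,0.03],[0,0,0],[0,0,0],[0,0,0],[0,0,0],[0,0,0],[0,0,0]], angular=[[0,0,0],[0,0,0],[0,0,0],[0,0,0],[0,0,0],[0,0,0],[0,0,0],[0,0,0]], force=5)

```text
clock: 16.45
position: [0.6578, 0.2506, 0.2475]
ee_rot: [0.74, 2.912, -0.05]
force: [-1.3, 2.1, 5.8]
width: 0.108
gripper_force: 5.0
```

```bash
python3 ft.py
```

```text
roller [ 0.0011 -0.0882  0.2128] F stand x,y,z 0.21164578693729286 1.4289803460126231 5.308147184252994 moment tool [-0.0564  0.404  -0.0209] g 4.999907836318016 0.11073853117918045 16.65
```

Request:
carry_out(claw=[0.5,0.5,0.5,0.5,0.5], delta_pos=[[0,0,0],[0,0,0],[0,0,0],[0,0,0],[0,0,0]], angular=[[0,-0.01,0],[0,-0.005,0],[0,0,0],[0,0,0],[0,0,0]])

```text
clock: 17.15
position: [0.6576, 0.2506, 0.2472]
ee_rot: [0.736, 2.898, -0.056]
force: [-0.8, 1.8, 5.2]
width: 0.108
gripper_force: 5.0
```

```bash
python3 ft.py
```

```text
roller [ 0.001  -0.0886  0.2127] F stand x,y,z 1.1327454168539504 1.3799935724039156 5.187762908723721 moment tool [-0.2688  0.3372  0.0029] g 5.0003765523433685 0.10886141153228325 17.35
```

Request:
carry_out(claw=[0.5,0.5,0.5,0.5,0.5,0.5,0.5], delta_pos=[[0,0,0],[0,0,0],[0,0,0],[0,0,0],[0,0,0],[0,0,0],[0,0,0]], angular=[[0,0.01,0],[0,0.01,0],[0,0.01,0],[0,0,0],[0,0,0],[0,0,0],[0,0,0]])

```text
clock: 18.05
position: [0.6576, 0.2504, 0.2469]
ee_rot: [0.744, 2.927, -0.046]
force: [1.3, 2.3, 3.2]
width: 0.106
gripper_force: 5.0
```

```bash
python3 ft.py
```

```text
roller [ 0.0007 -0.0876  0.2122] F stand x,y,z 2.665697649222539 0.8145501702431115 3.4509125546713015 moment tool [-0.7103  0.1028 -0.0459] g 5.00351719558239 0.11019050357450574 18.25
```

Request:
carry_out(claw=[0.5,0.5,0.5,0.5,0.5], delta_pos=[[0,0.05,0],[0,0.0,0],[0,0,0],[0,0,0],[0,0,0]], angular=[[0,-0.006,0],[0,-0.006,0],[0,0,0],[0,0,0],[0,0,0]], force=15)

```text
clock: 18.75
position: [0.6576, 0.2504, 0.2469]
ee_rot: [0.742, 2.916, -0.051]
force: [-1.5, 1.7, 5.4]
width: 0.11
gripper_force: 15.0
```

```bash
python3 ft.py; python3 -c "
from h import *
print(where())"
```

```text
roller [ 0.0007 -0.0881  0.2123] F stand x,y,z 0.26312920517975247 0.9831972186497299 4.9808845124833265 moment tool [-0.087   0.4974  0.0241] g 15.000387132167816 0.1103899369963573 18.95
(array([ 0.00074759, -0.08807553,  0.21226167]), array([-0.87024671,  0.47338506, -0.13629839]))
```

Request:
carry_out(claw=[0.5,0.5,0.5,0.5,0.5], delta_pos=[[0,0,0],[0,0.0,0],[0,0,0],[0,0,0],[0,0,0]], angular=[[0,0.005,0],[0,0,0],[0,0,0],[0,0,0],[0,0,0]])

```text
clock: 19.45
position: [0.6578, 0.2503, 0.247]
ee_rot: [0.743, 2.92, -0.05]
force: [-0.9, 0.5, 4.9]
width: 0.11
gripper_force: 15.0
```

```bash
python3 ft.py
```

```text
roller [ 0.0007 -0.0881  0.2123] F stand x,y,z 0.040400712793931315 1.1016857260956154 5.001180014198619 moment tool [-0.0424  0.3539  0.0202] g 15.000288784503937 0.1068625495387824 19.65
```

Request:
carry_out(claw=[0.5,0.5,0.5,0.5,0.5,0.5,0.5,0.5,0.5,0.5,0.5,0.5], delta_pos=[[0.2,0,0.002],[0.3,0,0.002],[0.3,0,0.002],[0.3,0,0.002],[0.3,0,0.002],[0.3,0,0.002],[0.3,0,0.002],[0.3,0,0.002],[0.3,0,0.002],[0.2,0,0.002],[0,0,0],[0,0,0]], angular=[[0,0,0],[0,0,0],[0,0,0],[0,0,0],[0,0,0],[0,0,0],[0,0,0],[0,0,0],[0,0,0],[0,0,0],[0,0,0],[0,0,0]], force=20)

```text
clock: 20.85
position: [0.6333, 0.2637, 0.243]
ee_rot: [0.743, 2.921, -0.049]
force: [-0.5, -1.3, 3.5]
width: 0.108
gripper_force: 20.0
```

```bash
python3 ft.py; python3 -c "
from h import *
print(where())"
```

```text
roller [ 0.0008 -0.0603  0.2084] F stand x,y,z -1.6021198119857183 -1.1446191853525731 4.3721963092700555 moment tool [ 0.4137 -0.3976 -0.0065] g 20.000546872615814 0.10606706376967696 21.05
(array([ 0.00084092, -0.06026104,  0.20836476]), array([-0.87085356,  0.47361359, -0.13154557]))
```

Request:
carry_out(claw=[0.5,0.5,0.5,0.5,0.5,0.5,0.5,0.5,0.5,0.5,0.5,0.5], delta_pos=[[0,-0.04,0],[0.2,-0.005,0.002],[0.3,-0.005,0.003],[0.3,-0.005,0.003],[0.3,-0.005,0.003],[0.3,-0.005,0.003],[0.3,-0.005,0.003],[0.3,-0.005,0.003],[0.3,-0.005,0.003],[0.2,-0.005,0.002],[0,0,0],[0,0,0]], angular=[[0,0,0],[0,0,0],[0,0,0],[0,0,0],[0,0,0],[0,0,0],[0,0,0],[0,0,0],[0,0,0],[0,0,0],[0,0,0],[0,0,0]], force=40)

```text
clock: 22.25
position: [0.6109, 0.2755, 0.2395]
ee_rot: [0.742, 2.921, -0.048]
force: [0.2, 1.6, 3.7]
width: 0.107
gripper_force: 40.0
```

```bash
python3 ft.py; python3 -c "
from h import *
print(where())
s=arm.get_image('scene');c=cv2.resize(s['frame'][130:270,320:480],None,fx=3,fy=3);cv2.imwrite('pics/c5.png',c[:,:,::-1])"
```

```text
roller [ 0.0005 -0.035   0.2049] F stand x,y,z 2.3036525865480018 2.240736496589275 4.59157543209662 moment tool [-0.653   0.7021 -0.0242] g 40.00231862068176 0.11018473048660248 22.45
(array([ 0.00045414, -0.03499317,  0.204858  ]), array([-0.8711279 ,  0.47326057, -0.13099851]))
```

View pics/c5.png

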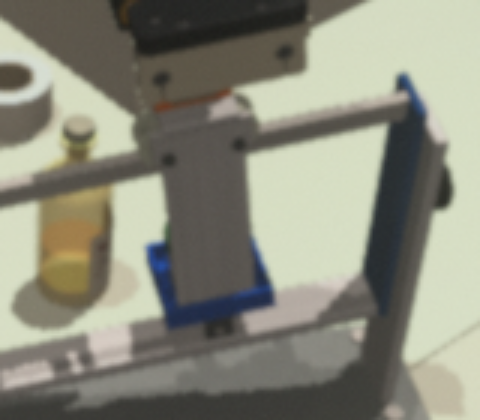

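Request:
carry_out(claw=[0.5,0.5,0.5,0.5,0.5,0.5,0.5,0.5,0.5,0.5,0.5,0.5,0.5,0.5], delta_pos=[[0,0.05,0],[0.3,0,0.003],[0.3,0,0.003],[0.3,0,0.003],[0.3,0,0.003],[0.3,0,0.003],[0.3,0,0.003],[0.3,0,0.003],[0.3,0,0.003],[0.3,0,0.003],[0.3,0,0.003],[0.3,0,0.003],[0,0,0],[0,0,0]], angular=[[0,0,0],[0,0,0],[0,0,0],[0,0,0],[0,0,0],[0,0,0],[0,0,0],[0,0,0],[0,0,0],[0,0,0],[0,0,0],[0,0,0],[0,0,0],[0,0,0]])

```text
clock: 23.9
position: [0.5823, 0.2911, 0.2349]
ee_rot: [0.742, 2.921, -0.049]
force: [-0.4, 1.3, 5.2]
width: 0.11
gripper_force: 40.0
```

```bash
python3 ft.py
```

```text
roller [ 0.0005 -0.0022  0.2002] F stand x,y,z 0.5254218247583431 0.8253950070168508 6.240488606033397 moment tool [-0.1368  0.148   0.0342] g 40.00148355960846 0.10395286595609271 24.1
```

Request:
carry_out(claw=[0.5,0.5,0.5,0.5,0.5,0.5,0.5,0.5,0.5,0.5,0.5,0.5,0.5,0.5,0.5], delta_pos=[[0.3,0,0],[0.3,0,0.001],[0.3,0,0.001],[0.3,0,0.001],[0.3,0,0.001],[0.3,0,0.001],[0.3,0,0.001],[0.3,0,0.001],[0.3,0,0.001],[0.3,0,0.001],[0.3,0,0.001],[0.3,0,0.001],[0.3,0,0],[0,0,0],[0,0,0]], angular=[[0,0,0],[0,0,0],[0,0,0],[0,0,0],[0,0,0],[0,0,0],[0,0,0],[0,0,0],[0,0,0],[0,0,0],[0,0,0],[0,0,0],[0,0,0],[0,0,0],[0,0,0]])

```text
clock: 25.6
position: [0.5485, 0.3095, 0.2294]
ee_rot: [0.742, 2.921, -0.049]
force: [-1.0, 0.7, 4.4]
width: 0.106
gripper_force: 40.0
```

```bash
python3 ft.py; python3 -c "
from h import *
s=arm.get_image('scene');c=cv2.resize(s['frame'][150:290,260:460],None,fx=3,fy=3);cv2.imwrite('pics/c6.png',c[:,:,::-1])"
```

```text
roller [0.0006 0.0359 0.1948] F stand x,y,z 0.297924251703632 1.1307462349307336 3.238454613214251 moment tool [-0.0001  0.4269  0.0209] g 40.00087022781372 0.10368208040396502 25.8
```

View pics/c6.png

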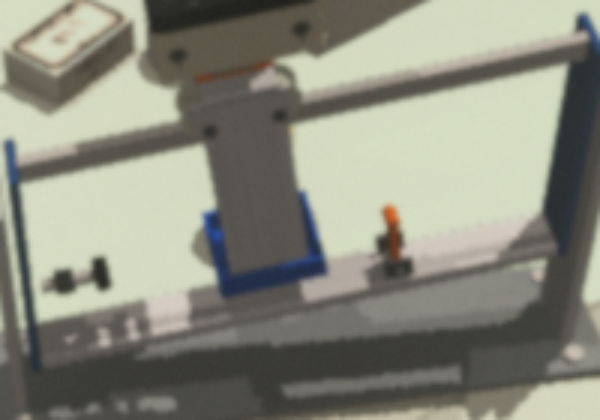

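Request:
carry_out(claw=[0.5,0.5,3,6,9,9,9,9,9,9,9,9,9,9], delta_pos=[[0,0,-0.01],[0,0,0],[0,0,0],[0,0,0],[0,0,0],[0,0,0],[0,0,0],[0,0,0],[0,0,0],[0,0,0],[0,0,0],[0,0,0],[0,0,0],[0,0,0]], angular=[[0,0,0],[0,0,0],[0,0,0],[0,0,0],[0,0,0],[0,0,0],[0,0,0],[0,0,0],[0,0,0],[0,0,0],[0,0,0],[0,0,0],[0,0,0],[0,0,0]], force=15)

```text
clock: 27.25
position: [0.5488, 0.3094, 0.2297]
ee_rot: [0.742, 2.92, -0.049]
force: [0.0, 1.1, -0.2]
width: 0.979
gripper_force: 0.0
```

Request:
carry_out(claw=[9,9,9,9,9,9,9,9,9,9,9], delta_pos=[[0,0,-0.5],[0,0,-1],[0,0,-2],[0,0,-2],[0,0,-2],[0,0,-2],[0,0,-2],[0,0,-2],[0,0,0],[0,0,0],[0,0,0]], angular=[[0,0,0],[0,0,0],[0,0,0],[0,0,0],[0,0,0],[0,0,0],[0,0,0],[0,0,0],[0,0,0],[0,0,0],[0,0,0]])

```text
clock: 28.35
position: [0.5329, 0.3177, 0.3629]
ee_rot: [0.743, 2.921, -0.05]
force: [0.0, 1.0, -0.4]
width: 0.979
gripper_force: 0.0
```

```bash
python3 ft.py; python3 -c "
from h import *
s=arm.get_image('scene');c=cv2.resize(s['frame'][150:290,240:440],None,fx=3,fy=3);cv2.imwrite('pics/c7.png',c[:,:,::-1])
for n in ('carrier_rollers','carrier','buffer_point'): print(n,[(x['conf'],np.array(x['centre'])*[640,480]) for x in arm.place_of(n,s)[:1]])
print(proj(s,[*(S+.091*YA),.2004-.091*.141]))"
```

```text
roller [0.0003 0.0537 0.3282] F stand x,y,z 0.4550470163418977 -0.03949570398138488 0.47554469283166273 moment tool [0.0033 0.1503 0.003 ] g 0.0 0.9782396268036643 28.55
carrier_rollers [(0.56, array([301.504, 193.008]))]
carrier [(0.73, array([311.488, 237.888]))]
buffer_point [(0.36, array([292.672, 166.32 ]))]
[302.8366036  195.28283389]
```

View pics/c7.png

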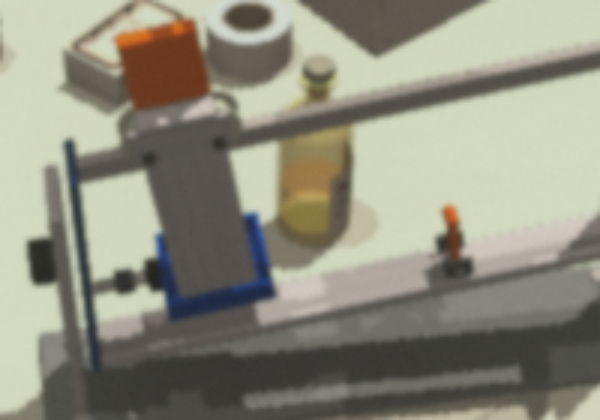

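The carrier hangs on the rail against the buffer (at about pixel (155,272) of the crop). The gate is upright behind it at about (452,235).

Request:
carry_out(claw=[9,9,9,9,9,9], delta_pos=[[0,0,0],[0,0,0],[0,0,0],[0,0,0],[0,0,0],[0,0,0]], angular=[[0,0,0],[0,0,0],[0,0,0],[0,0,0],[0,0,0],[0,0,0]])

```text
clock: 29.35
position: [0.5332, 0.318, 0.3635]
ee_rot: [0.742, 2.92, -0.049]
force: [0.1, 0.2, -0.3]
width: 0.984
gripper_force: 0.0
```

```bash
python3 -c "
from h import *
print(arm.sign_off())"
```

```text
the job is handed in; nothing more can be done
None
```

I hooked the carrier on the rail, pushed it past the gate and let it go, and it rolled to rest against the buffer with the gate upright behind it; I handed the job in at about 29 s, and no verdict came back.

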